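# Seat the stop blade, then index the dial three clicks and hold

### The job

Set up the indexing fixture: take the flat stop blade by its handle, slide the blade edgewise into the slot of the holder block at the front right of the fixture until the handle's front end is fully home against the block, and let go of it there. Then grip the bar knob on top of the dial, turn it clockwise (seen from above) from the home stop to the third click stop without running on to the fourth, and finish still gripping the knob there: the program ends while holding it, do not let go. Leave the blade seated and do not disturb the tape roll and the tin lying near the work.

Things in the scene. Friction and masses are not known exactly. Their poses are not given: they have to be found in the camera images.
- fixture: Indexing fixture fixed to the bench, place and turn vary. Dark base plate 130 x 196 x 10 mm; grey round housing (radius 50, 44 mm high) under the dial. Origin on the dial's axis at bench height; x away from the robot, y left, z up. Holder block, aluminium, 33 mm wide, top 36 mm above the bench, at the front right: centred on y = -68 mm, from x = -65 (front face, flush with the plate) to 10 mm.
- slot_mouth (a point): Middle of the mouth of the holder's slot, on the block's front face, at the slot floor's height (10 mm above the bench). Axes as the fixture's: the slot runs from here 67 mm along +x. Slot 7 mm wide, 26 mm high, open at the front and the top; the mouth flares to about 11 mm wide.
- stop_blade: Loose stop blade, 160 g, on edge on the bench. Black handle 80 (x) x 18 (y) x 36 (z) mm; a steel blade 4 mm thick (y), 22 high (14 to 36 mm above the bench) stands out along +x to a tip at x = 101 mm. Origin: centre of the handle's underside; z up. Seated: handle on the bench, in line with the slot, front end against the block, so the origin is 40 mm in front of (and 10 mm below) slot_mouth.
- blade_tip (a point): Tip of the stop blade, at half the blade's height.
- index_dial (a joint): Turn of dial and knob, rad, clockwise from above positive. Home stop 0 (starts within 0.1), click stops at 0.4, 0.8, 1.2 (third), 1.6 (fourth, near the end of travel). A sprung ball draws it into each stop; up to about 0.12 N m between stops; it stays in a stop when left. On the housing's rim a line marks home and four dots the stops, against a line on the dial.
- dial_knob: Round steel dial (radius 33 mm) with a black bar knob on top, on the axis: bar 46 (x) x 13 (y) x 27 (z) mm, from 58 to 85 mm above the bench. Origin on the axis at the dial's underside, 45 mm above the bench. At home its x axis (the bar's length) is 0.6 rad anticlockwise of the fixture's x axis. A short white line on top of the bar marks its +x end.
- knob_grip (a point): Grip point of the bar knob, on the axis, 75 mm above the bench (10 mm below the bar's top). Axes as dial_knob's.
- tape: Bystander: blue tape roll lying flat, 73 mm across, 25 mm high; origin at the centre of its underside.
- grease: Bystander: round tin, 54 mm across, 24 mm high; origin at the centre of its underside.
Things that resemble listed ones, but are neither listed nor needed, are in the scene too. There is more than one size of the stop_blade; the one meant has the size given above.

How it is judged:
On the way, in this order (a step that is already met when the one before it is completed fails the run):
1. the stop blade is fully home in the slot and let go, with the dial still at home (x of stop_blade in the frame of slot_mouth above -0.045 m and x of blade_tip in the frame of slot_mouth above 0.055 m and y of blade_tip in the frame of slot_mouth between -0.004 and 0.004 m and angle between stop_blade's own z axis and vertical below 0.12 rad and height (world z) of stop_blade below 0.004 m and contact force between the fingers and stop_blade below 0.1 N and value of joint index_dial below 0.18 rad), for 0.2 s.
2. the gripped knob has reached the first click stop (value of joint index_dial above 0.3 rad and contact force between the fingers and dial_knob above 2 N).
3. the gripped knob is at the third click stop (value of joint index_dial between 1.08 and 1.32 rad and contact force between the fingers and dial_knob above 2 N), for 0.2 s.
At the end, for the whole second after the job is handed in: The dial stands at the third click stop (1.2 rad, within 0.12 rad) with the fingers still gripping the knob bar (over 2 N), and the stop blade rests seated in the slot: handle end within 5 mm of the block, upright within 0.12 rad, handle on the bench and at rest (all of step 3 and x of stop_blade in the frame of slot_mouth above -0.045 m and x of blade_tip in the frame of slot_mouth above 0.055 m and y of blade_tip in the frame of slot_mouth between -0.004 and 0.004 m and angle between stop_blade's own z axis and vertical below 0.12 rad and height (world z) of stop_blade below 0.004 m and linear speed of stop_blade below 0.02 m/s); the arm keeps its last pose, push and grip.
It fails at once if the dial has run past the third stop towards the fourth (value of joint index_dial above 1.45 rad).
It fails at once if a bystander was disturbed (distance of any of tape, grease from where it was at the start of the episode above 0.02 m).
It also fails if it takes over 58 s, if anything falls off the work surface, if the arm or the gripper's body presses on something with over 40 N, if the wrist force passes 120 N, or if a joint passes its speed limit or range.

### The arm

A 6-joint arm with a two-finger parallel gripper is mounted at the origin on a cart in front of the work surface, level with it; the furniture and walls round the work are solid. World frame = base frame: x ahead of the robot, y to its left, z up, the work surface at z = 0. Lengths are in m, angles in rad, forces in N, time in s.
With the tool pointing down it reaches from about 0.4 to 0.925 m from the base axis. Payload 3.4 kg.
Tool frame: the origin (TCP) lies midway between the tips of the shut fingers; the grasp point (between the pads) lies env.hold_point_z behind it (env.hold_point_z is the distance from the TCP to the grasp point, in m); x points along the fingers, y is the direction in which the jaws open and shut, and the axes are right-handed (so a half turn about x gives the same grasp; the last joint's range is limited). The gripper opens to 85 mm and grips with 20 to 120 N. Pads are 22 mm wide; open, the fingers measure 114 mm over their backs; the gripper's body (76 mm by 85 mm) begins 54 mm behind the grasp point. The pads swing forward as they close: fully open they stand 13 mm farther back than shut.
Start: joints at [1.119, 0.307, 1.506, -0, 1.328, -0.073], TCP at [0.212, 0.534, 0.231] pointing down, gripper open.
Joint ranges: [-3.12, 3.12], [-1.05, 2.28], [0.14, 2.33], [-1.42, 4.57], [0.1, 2.73], [-2.68, 2.68]. Speed limits (rad/s): [2.57, 2.57, 3.14, 3.14, 3.14, 3.14].

### API

Orientations are given as [roll, pitch, yaw] about the fixed x, y, z axes, in that order (R = Rz(yaw) Ry(pitch) Rx(roll)).
In Python, from station import env, imaging gives the robot as it stands. The module is installed in compiled form; this text tells all that it offers.
- The arm moves only by the shell command python3 -m inch 'ROWS' [OPENING] [FORCE]. ROWS is JSON, one flat list of numbers, 4 for each row, row after row: the shift along the tool's x, y, z in mm, then the turn about the tool's x in rad. A call has exactly 8 rows; each row is the pose to reach, as a shift and turn from the pose measured when the call began, along the tool's axes at that moment; what a row does not reach only later rows make up. A row lasts 1/8 s, in which the tool goes at most 62.5 mm and 10.7 degrees, less where a joint would pass 70% of its speed; a pose out of reach is approached as far as the arm can. A call with a gripper value outside its range is refused whole. OPENING is the finger opening in mm, from 0 to 85.4, set as the call begins (- or left out, the last holds). The fingers move at their own pace and stop on an object; FORCE is the grip in N (left out, the last holds). Time passes only in rows, so rows that repeat a pose let the fingers close, or fill a call up. It gives the time, the measured TCP pose, the force and the opening at its end, in the units of the state.
- env.sense(): the state, without advancing time (a new reading comes with each control period).
- imaging.grab_frame(name): name is "side" or "top" or "wrist"; returns a dict with "frame" (400x640x3 uint8, red, green, blue), "mtx" (3x3 intrinsics, pixels), "position" and "rotation" of the camera in the world. Camera axes: x right, y down, z forward; pixel columns grow to the right and rows downward; lengths in m; the calibration is good to about 2 mm. A picture is of the moment at which its call begins. There is no depth.
- env.close_job(): hands the job in, once; it reports no verdict.
The state is a dict: "time": time; "qpos": joint angles; "dq": joint speeds; "joint_efforts": joint torques, N m; "eef_pos": TCP position; "tcp_rot": TCP orientation; "wrist_force": force on the tool from outside, world axes, zero at the start; "ft_torque": the same for the moment, N m; "gripper_width": finger opening in m.
Only numpy, scipy, OpenCV 4.12 (cv2) and the standard library are available. Lean on these libraries where they do the work, as an engineer would, in place of code of your own. Each camera call takes 0.05 s, during which the arm holds its last target.

## Working session

There is one attempt and no reset: what is moved stays moved. The work goes in short steps, Python scripts to look and compute and a shell command to move; the robot and the scene stay as the last step left them, time stands still between calls to the robot, and variables do not carry over. Pictures are saved under pics/ and viewed, and the job is handed in when it is done.

```bash
mkdir -p pics; cat > h.py <<'E'
from station import env, imaging
import numpy as np, cv2, json, pickle
def grab(n):
    f=imaging.grab_frame(n); pickle.dump(f,open(f'pics/{n}.pkl','wb')); return f
def load(n): return pickle.load(open(f'pics/{n}.pkl','rb'))
def ray(f,u,v,z):
    K=np.array(f['mtx']);R=np.array(f['rotation']);p=np.array(f['position'])
    d=R@np.linalg.solve(K,[u,v,1.]); return p+d*(z-p[2])/d[2]
def proj(f,P):
    K=np.array(f['mtx']);R=np.array(f['rotation']);p=np.array(f['position'])
    c=K@(R.T@(np.array(P)-p)); return c[:2]/c[2]
def crop(f,x0,y0,x1,y1,s,name):
    im=f['frame'][y0:y1,x0:x1,::-1]; cv2.imwrite(f'pics/{name}.png',cv2.resize(im,None,fx=s,fy=s,interpolation=cv2.INTER_CUBIC))
E
python3 - <<'E'
from h import *
for n in ['top','side','wrist']:
    f=grab(n); crop(f,0,0,640,400,1.25,n+'0'); print(n,f['position'],np.round(f['rotation'],3).tolist(),f['mtx'][0])
s=env.sense(); print(s, env.hold_point_z)
E
```

```text
top [ 0.35094496 -0.04965285  1.28892734] [-2.99, -0.004, -1.58] [485.17384823   0.         318.66836358]
side [1.28425961 0.05687179 0.8437037 ] [-2.39, -0.019, 1.745] [387.02488643   0.         317.69944188]
wrist [0.13817697 0.56305966 0.37160941] [2.827, 0.002, 1.193] [281.24630863   0.         323.88813181]
{'time': 0.15, 'qpos': array([ 1.11947966e+00,  3.07432082e-01,  1.50734561e+00,  3.52207578e-07,
        1.32840696e+00, -7.34997639e-02]), 'dq': array([-2.79344541e-03, -2.92748182e-03, -4.27554689e-03, -5.01999337e-04,
       -3.80343830e-04,  7.16303276e-05]), 'joint_efforts': array([-1.90566320e-04, -4.57983005e+01, -2.52218235e+01, -4.03072572e-04,
        8.56964907e-03, -1.61224216e-05]), 'eef_pos': array([0.21190928, 0.53397065, 0.2305854 ]), 'tcp_rot': array([-1.64451077,  1.56920433, -2.02232776]), 'wrist_force': array([-0.10464482, -0.10321171,  0.06377248]), 'ft_torque': array([ 0.01474755, -0.04018754, -0.02100012]), 'gripper_width': 0.08525022240034169} 0.0187
```

Rotation is given as rpy; fix helper.

```bash
cat >> h.py <<'E'
from scipy.spatial.transform import Rotation as Ro
def RR(f):
    r=np.array(f['rotation']); return r if r.shape==(3,3) else Ro.from_euler('xyz',r).as_matrix()
def ray(f,u,v,z):
    p=np.array(f['position']); d=RR(f)@np.linalg.solve(np.array(f['mtx']),[u,v,1.]); return p+d*(z-p[2])/d[2]
def proj(f,P):
    c=np.array(f['mtx'])@(RR(f).T@(np.array(P)-np.array(f['position']))); return c[:2]/c[2]
E
python3 -c "
from h import *
f=load('top');print(ray(f,320,200,0),proj(f,[.6,0,0]))
print(Ro.from_euler('xyz',env.sense()['tcp_rot']).as_matrix().round(3))"
```

```text
[ 0.56255555 -0.06016456  0.        ] [297.60636512 186.52647273]
[[-0.001  0.369  0.929]
 [-0.001  0.929 -0.369]
 [-1.    -0.002 -0.   ]]
```

View pics/top0.png

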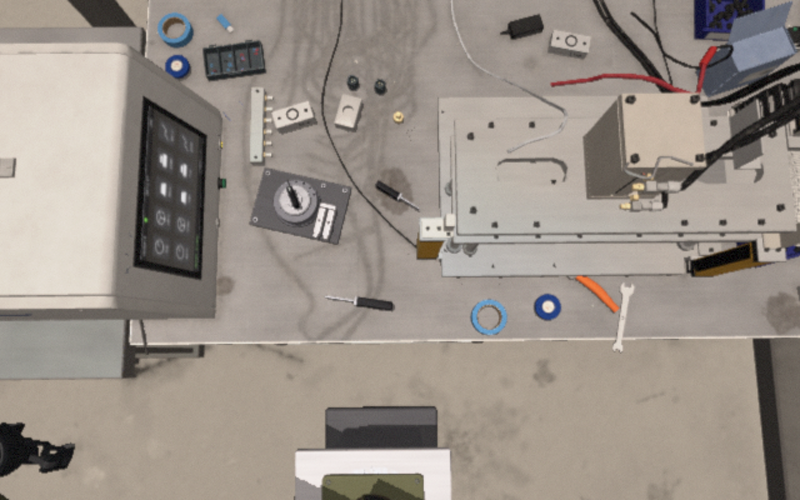

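View pics/side0.png

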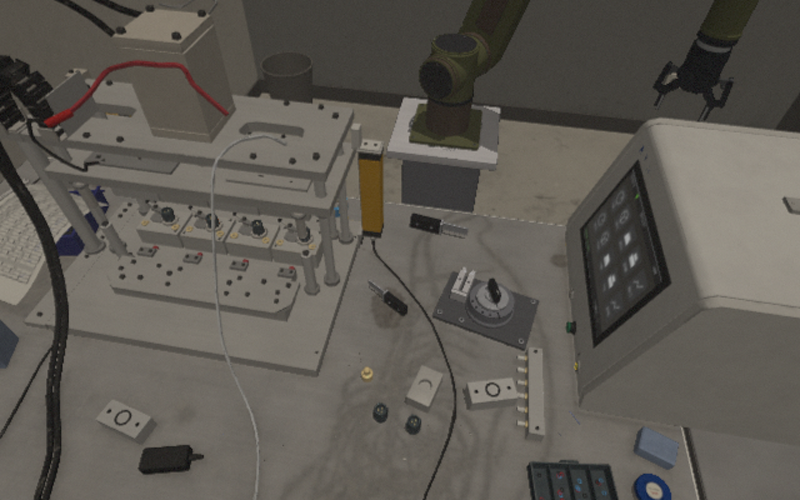

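Top view (800-wide): fixture about (300,205); handle-and-blade items at (360,302) and (397,195). The blue tape and tin are at (489,317) and (547,306), with lookalikes at (175,28) and (177,66). I'll enlarge to decide between the blades by size.

```bash
python3 - <<'E'
from h import *
f=load('top'); crop(f,190,125,350,255,5,'t1')
f=load('side'); crop(f,280,160,440,280,5,'s1')
E
```

```text
(no output)
```

View pics/t1.png

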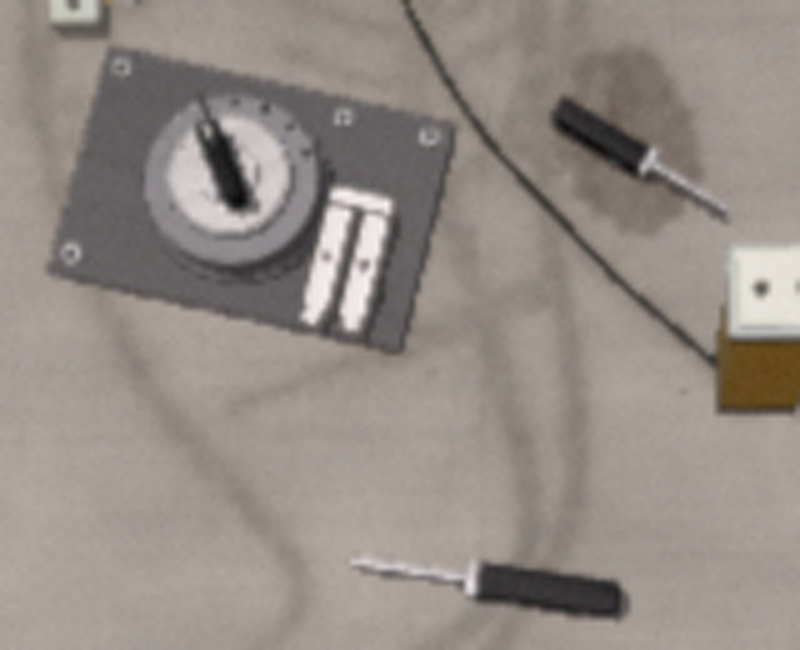

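View pics/s1.png

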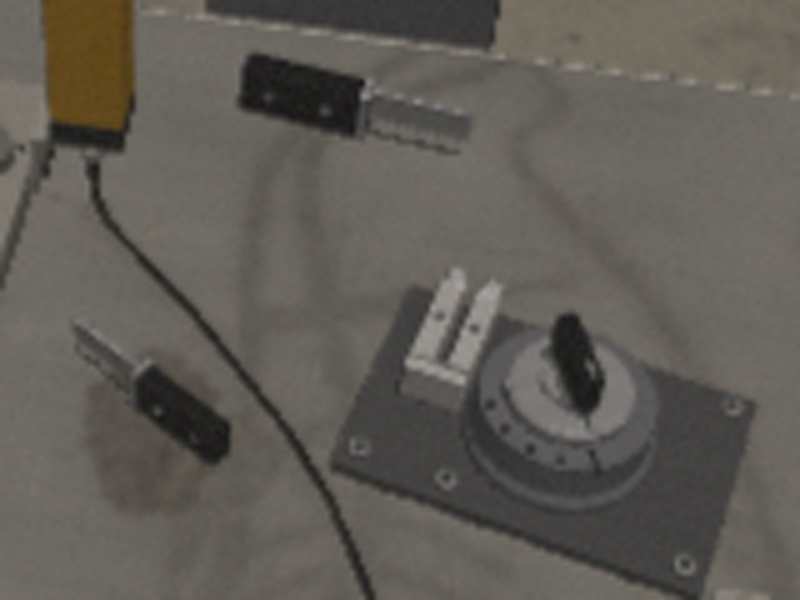

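```bash
python3 - <<'E'
from h import *
f=load('top')
def T(u,v,z): return ray(f,190+u/5,125+v/5,z)
for n,pts in {'A':[(352,562),(472,577),(623,600)],'B':[(728,215),(648,160),(558,107)]}.items():
    P=[T(u,v,.036) for u,v in pts]; print(n,np.round(P,4).tolist(),[np.linalg.norm(P[i]-P[i+1]) for i in (0,1)])
C=np.array([T(*c,.01)[:2] for c in [(113,47),(457,124),(403,352),(48,270)]])
print('corners',C.round(4).tolist(), [np.linalg.norm(C[i]-C[(i+1)%4]) for i in range(4)])
# corners fixture: far-left(65,98), far-right(65,-98), near-right(-65,-98), near-left(-65,98)
L=np.array([(65,98),(65,-98),(-65,-98),(-65,98)])/1000.
c=C.mean(0); H=(L.T@(C-c)); th=np.arctan2(H[0,1]-H[1,0],H[0,0]+H[1,1]); print('yaw',th,'c',c)
R=np.array([[np.cos(th),-np.sin(th)],[np.sin(th),np.cos(th)]])
print('resid',(C-c-L@R.T).round(4).tolist())
print('mouth',c+R@[-.065,-.068])
print('knob top', T(208,130,.085),T(240,205,.085), T(224,170,.085))
g=load('side')
P=[ray(g,280+u/5,160+v/5,.036) for u,v in [(470,118),(370,85),(248,58)]];print(np.round(P,4).tolist())
for n,a,b in [('tape',489,317),('tin',547,306),('tape2',175,28),('tin2',177,66)]: print(n,ray(f,a/1.25,b/1.25,.024))
E
```

```text
A [[0.46, 0.0952, 0.036], [0.4517, 0.0331, 0.036], [0.4391, -0.0448, 0.036]] [np.float64(0.0625903954689944), np.float64(0.07892070574870388)]
B [[0.642, -0.102, 0.036], [0.6722, -0.06, 0.036], [0.7016, -0.0123, 0.036]] [np.float64(0.05176072045617316), np.float64(0.055963450777608933)]
corners [[0.7447, 0.2308], [0.6999, 0.0433], [0.5746, 0.0719], [0.621, 0.2628]] [np.float64(0.19281690319170494), np.float64(0.1285415959028291), np.float64(0.1964650011514004), np.float64(0.12778879834240853)]
yaw -0.23717190328725976 c [0.66001933 0.15219505]
resid [[-0.0015, -0.0014], [-0.0003, 0.0016], [0.0007, -0.0003], [0.0011, 0.0001]]
mouth [0.58086201 0.10137068]
knob top [0.67733731 0.16488729 0.085     ] [0.63797263 0.14795136 0.085     ] [0.65630094 0.15637751 0.085     ]
[[0.4646, 0.0963, 0.036], [0.4483, 0.0353, 0.036], [0.4393, -0.0399, 0.036]]
tape [ 0.41578562 -0.24363761  0.024     ]
tin [ 0.43751391 -0.36542543  0.024     ]
tape2 [1.06607001 0.43809544 0.024     ]
tin2 [0.97570147 0.42951108 0.024     ]
```

View pics/wrist0.png

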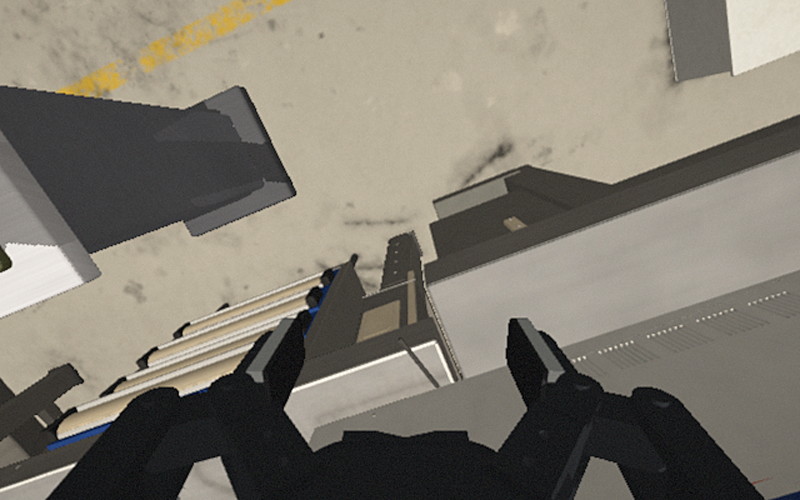

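Blade A at top (360,302) has a handle of 79 mm and total length of 141 mm, which matches the description (80 and 141). Blade B at (397,195) has a handle of 56 mm and is too small. The crop shows both clearly, so A is the one meant. The white mark on the knob is at its far end (crop 208,130), and the plate fit residuals are under 2 mm. Next I check how tall the machine box is before crossing.

```bash
python3 - <<'E'
from h import *
t=load('top');s=load('side')
def M(f): 
    R=RR(f).T; return np.array(f['mtx'])@np.c_[R,-R@np.array(f['position'])]
def tri(a,b):
    X=cv2.triangulatePoints(M(t),M(s),np.array(a,float)/1.25,np.array(b,float)/1.25); X=(X[:3]/X[3]).ravel(); return X,proj(t,X)*1.25,proj(s,X)*1.25
print(tri((148,97),(638,163)),tri((134,268),(580,255)), tri((203,303),(590,345)))
print([ray(t,a/1.25,b/1.25,0.0) for a,b in [(215,318),(222,112),(130,345),(415,258),(440,275)]])
E
```

```text
(array([0.71537892, 0.30024485, 0.45274681]), array([152.58175179,  97.65857213]), array([645.70381943, 162.10093531])) (array([0.51738394, 0.41672591, 0.09502342]), array([160.12018027, 266.82353428]), array([620.07528663, 247.93748497])) (array([ 0.47994313,  0.47572997, -0.33917134]), array([199.6306829 , 302.66439756]), array([585.08437322, 345.23331446]))
[array([0.42032329, 0.33252154, 0.        ]), array([0.87777563, 0.33347849, 0.        ]), array([0.3654923 , 0.50873773, 0.        ]), array([ 0.54484326, -0.09223361,  0.        ]), array([ 0.5075636 , -0.14525092,  0.        ])]
```

```bash
python3 -m inch '[0,-46,42,0.16, 0,-92,84,0.33, 0,-139,126,0.5, 0,-185,168,0.67, 0,-224,209,0.84, 0,-262,250,1.0, 0,-300,291,1.17, 0,-339,332,1.34]' 85 40; python3 - <<'E'
from h import *
s=env.sense(); print(s['eef_pos'],s['qpos'],Ro.from_euler('xyz',s['tcp_rot']).as_matrix().round(4).tolist())
E
```

```text
time: 1.15
eef_pos: [0.3959, 0.0947, 0.2312]
tcp_rot: [0.056, 1.57, -1.667]
wrist_force: [1.1, 1.1, 0.5]
gripper_width: 0.0851
[0.39588406 0.09473641 0.23118719] [ 1.32055449e-01  6.80788253e-02  1.82302361e+00 -1.17855495e-03
  1.25075052e+00  2.84982810e-01] [[-0.0001, 0.9884, -0.152], [-0.0011, -0.152, -0.9884], [-1.0, 0.0001, 0.0011]]
```

```bash
python3 -m inch '[0,16,23,0, 10,32,46,0, 20,48,69,0, 30,64,92,0, 40,64,92,0, 50,64,92,0, 60,64,92,0, 60,64,92,0]'; python3 - <<'E'
from h import *
f=grab('wrist'); crop(f,0,0,640,400,1.25,'w1')
f=grab('top'); crop(f,190,125,350,255,5,'t2')
s=env.sense(); print(s['eef_pos'],s['tcp_rot'])
E
```

```text
time: 2.15
eef_pos: [0.444, -0.0052, 0.1704]
tcp_rot: [-1.094, 1.568, -2.816]
wrist_force: [-0.1, -0.3, -0.2]
gripper_width: 0.0854
[ 0.44503431 -0.00551057  0.17133455] [ 0.03258853  1.56966813 -1.68984616]
```

View pics/w1.png

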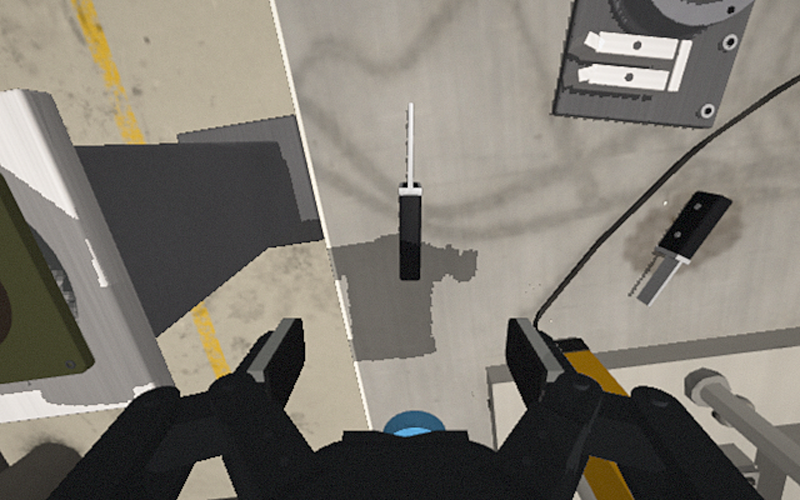

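The blade is in the wrist view at tip (410,103), handle front (410,187) and rear bottom edge (410,280); it looks aligned with the image columns.

```bash
python3 - <<'E'
from h import *
f=load('wrist'); crop(f,290,70,370,240,4,'w1c')
P=[ray(f,u/1.25,v/1.25,.036) for u,v in [(410.5,103),(410,187)]]; print(P)
d=P[0]-P[1]; y=np.arctan2(d[1],d[0]); print(np.linalg.norm(d),y, 'handle centre',P[1]-.04*d/np.linalg.norm(d))
s=env.sense(); R=Ro.from_euler('xyz',s['tcp_rot']).as_matrix(); print(R.round(4).tolist(), 'yaw y',np.arctan2(R[1,1],R[0,1]))
E
```

```text
[array([0.46327215, 0.09597666, 0.036     ]), array([0.45410112, 0.03637797, 0.036     ])]
0.060300187323143975 1.4181141995050743 handle centre [ 0.44801753 -0.0031567   0.036     ]
[[-0.0001, 0.9885, -0.1511], [-0.0011, -0.1511, -0.9885], [-1.0, 0.0, 0.0011]] yaw y -0.15163835019465163
```

View pics/w1c.png

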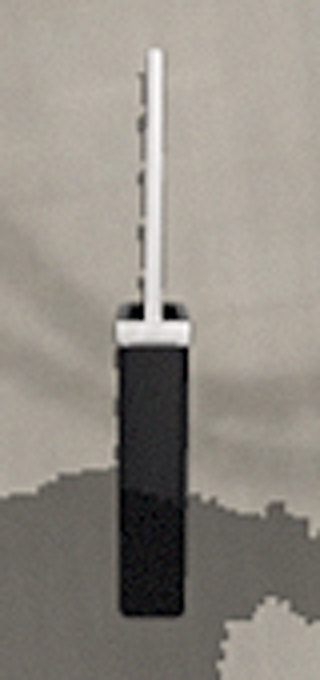

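```bash
python3 -m inch '[30,2,-1,0, 60,2,-1,0, 90,2,-1,0, 115,2,-1,0, 135,2,-1,0, 152,2,-1,0, 163,2,-1,0, 164,2,-1,0]'; python3 -m inch '[0,0,0,0, 0,0,0,0, 0,0,0,0, 0,0,0,0, 0,0,0,0, 0,0,0,0, 0,0,0,0, 0,0,0,0]' 0 60;  python3 - <<'E'
from h import *
f=grab('wrist'); crop(f,0,0,640,400,1.25,'w2')
s=env.sense(); print(s['eef_pos'],s['gripper_width'],s['qpos'])
E
```

```text
time: 3.25
eef_pos: [0.4471, -0.0049, 0.007]
tcp_rot: [-0.535, 1.569, -2.257]
wrist_force: [-0.6, -0.0, 0.4]
gripper_width: 0.085
time: 4.25
eef_pos: [0.4474, -0.0049, 0.0075]
tcp_rot: [0.272, 1.57, -1.45]
wrist_force: [0.2, -0.8, 6.2]
gripper_width: 0.0172
[ 0.44741009 -0.00490176  0.00753072] 0.016856307931163297 [-1.04497849e-01  4.45138769e-01  2.04184127e+00 -1.79993115e-03
  6.54377237e-01  4.83509706e-02]
```

View pics/w2.png

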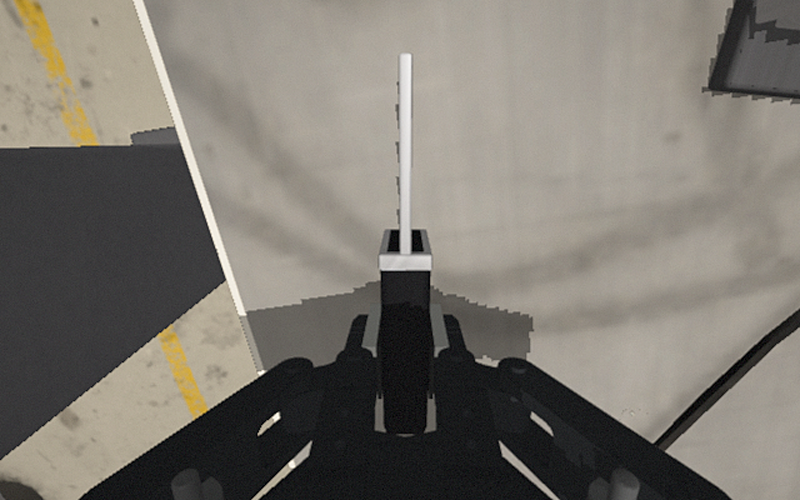

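```bash
python3 - <<'E'
from h import *
f=load('wrist')
P=[ray(f,u/1.25,v/1.25,.036) for u,v in [(405.2,54),(405.2,253)]]; print(P)
d=P[0]-P[1]; print(np.linalg.norm(d),np.arctan2(d[1],d[0]))
s=env.sense(); R=Ro.from_euler('xyz',s['tcp_rot']).as_matrix(); print(R.round(4).tolist(), 'yaw y',np.arctan2(R[1,1],R[0,1]),[R.T@(p-s['eef_pos']) for p in P])
E
python3 -m inch '[-25,0,0,0, -40,-1,-15,0.15, -40,-3,-40,0.33, -40,-6,-65,0.51, -40,-9,-90,0.69, -40,-12,-115,0.87, -40,-15,-136,1.05, -40,-15,-136,1.23]'
```

```text
[array([0.4629392 , 0.09571394, 0.036     ]), array([0.45398036, 0.03680511, 0.036     ])]
0.05958616262425663 1.4198730836104527
[[0.0001, 0.9886, -0.1508], [-0.0011, -0.1508, -0.9886], [-1.0, 0.0003, 0.0011]] yaw y -0.15142067849807297 [array([-0.0285795 ,  0.00018245, -0.10177598]), array([-0.02851494,  0.00021209, -0.04218986])]
time: 5.3
eef_pos: [0.4529, 0.1332, 0.0471]
tcp_rot: [1.179, 1.57, -1.777]
wrist_force: [-0.4, -1.1, -2.0]
gripper_width: 0.0172
```

```bash
python3 -m inch '[0,0,0,0.15, 0,0,0,0.3, 0,0,0,0.43, 0,0,0,0.43, 0,0,0,0.43, 0,0,0,0.43, 0,0,0,0.43, 0,0,0,0.43]';  python3 - <<'E'
from h import *
f=grab('wrist'); crop(f,0,0,640,400,1.25,'w3'); crop(f,250,0,410,240,2.5,'w3c')
t=grab('top'); crop(t,190,125,350,255,5,'t3')
s=env.sense(); R=Ro.from_euler('xyz',s['tcp_rot']).as_matrix(); print(s['eef_pos'],R.round(4).tolist(),np.arctan2(-R[1,2],-R[0,2]))
E
```

```text
time: 6.3
eef_pos: [0.4529, 0.1331, 0.0471]
tcp_rot: [1.625, 1.57, -1.761]
wrist_force: [0.1, -0.3, -1.8]
gripper_width: 0.0174
[0.4528647  0.13311511 0.04714488] [[-0.0002, -0.2421, -0.9703], [-0.0009, -0.9703, 0.2421], [-1.0, 0.0009, -0.0001]] -0.24448272570032614
```

View pics/w3.png

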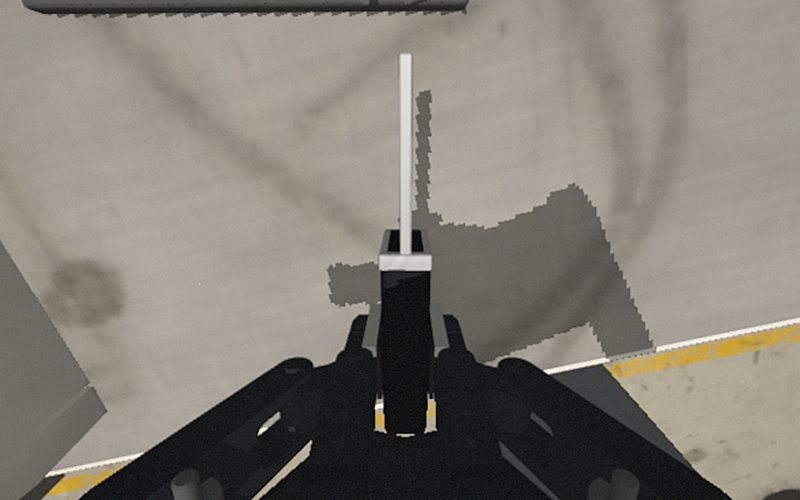

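View pics/t3.png

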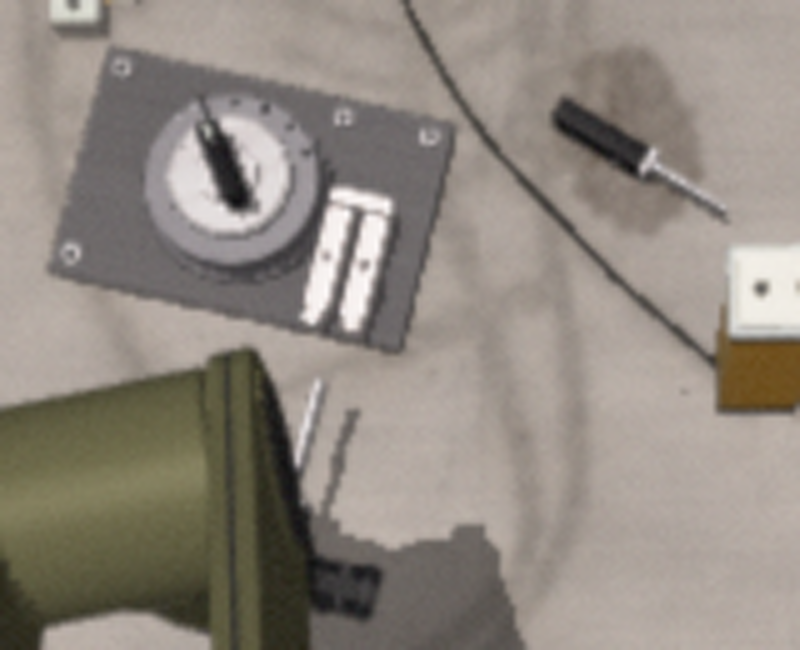

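View pics/w3c.png

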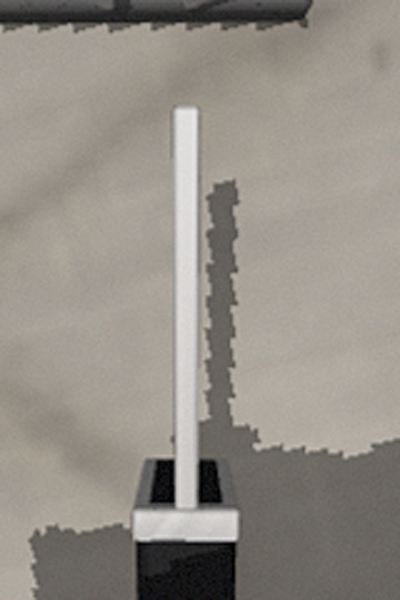

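```bash
python3 - <<'E'
from h import *
t=load('top'); crop(t,240,155,280,225,10,'t3c')
E
```

```text
(no output)
```

View pics/t3c.png

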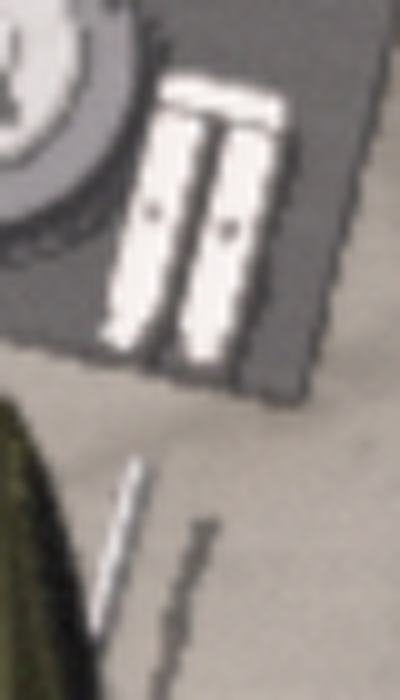

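```bash
python3 - <<'E'
from h import *
t=load('top')
T=lambda u,v,z: ray(t,240+u/10,155+v/10,z)
for n,a,b,z in [('block',(163,351),(224,89),.036),('slotedges',(167,345),(214,128),.036),('slotL',(158,300),(204,125),.036),('slotR',(190,310),(224,130),.036),('blade',(137,460),(97,625),.0757)]:
    A=T(*a,z);B=T(*b,z);d=(B-A); print(n,A,B,np.linalg.norm(d),np.arctan2(d[1],d[0]))
w=load('wrist')
s=env.sense();print('tip wrist',ray(w,405.2/1.25,54/1.25,.0757),ray(w,405.2/1.25,253/1.25,.0757))
print('plate corner wrist', ray(w,467/1.25,9/1.25,.01))
print('mouth pix pred',[ (proj(t,[.58086,.10137,.036])-[240,155])*10])
E
```

```text
block [0.58445584 0.10699973 0.036     ] [0.65479015 0.09156639 0.036     ] 0.07200765958879735 -0.21600491298482027
slotedges [0.58604737 0.10596642 0.036     ] [0.64424768 0.09412313 0.036     ] 0.05939308488030047 -0.2007508442084384
slotL [0.59809359 0.10844804 0.036     ] [0.6450823  0.09677141 0.036     ] 0.04841779042532751 -0.2435650739580099
slotR [0.59534437 0.10001832 0.036     ] [0.64368372 0.09147748 0.036     ] 0.0490880722931136 -0.17488015176586774
blade [0.54905818 0.10833751 0.0757    ] [0.50704341 0.11795542 0.0757    ] 0.04310157474398975 2.9165526236191455
tip wrist [0.55193342 0.10804237 0.0757    ] [0.49412519 0.1224205  0.0757    ]
plate corner wrist [0.57511249 0.07445002 0.01      ]
mouth pix pred [array([184.34237418, 364.3003715 ])]
```

```bash
python3 -m inch '[-25,0,0,0, -50,0,0,0, -75,0,0,0, -100,0,0,0, -110,0,0,0, -110,0,0,0, -110,0,0,0, -110,0,0,0]';  python3 - <<'E'
from h import *
f=grab('wrist'); crop(f,0,0,640,400,1.25,'w4'); crop(f,250,0,410,150,5,'w4c')
s=env.sense(); print(s['eef_pos'],f['position'],f['rotation'])
E
```

```text
time: 7.4
eef_pos: [0.4521, 0.1331, 0.1561]
tcp_rot: [0.753, 1.568, -2.633]
wrist_force: [-0.0, 1.3, -0.5]
gripper_width: 0.0174
[0.45224327 0.133112   0.15619856] [0.52958725 0.11368539 0.29705834] [ 2.82429910e+00 -1.74948511e-03 -1.81499185e+00]
```

View pics/w4.png

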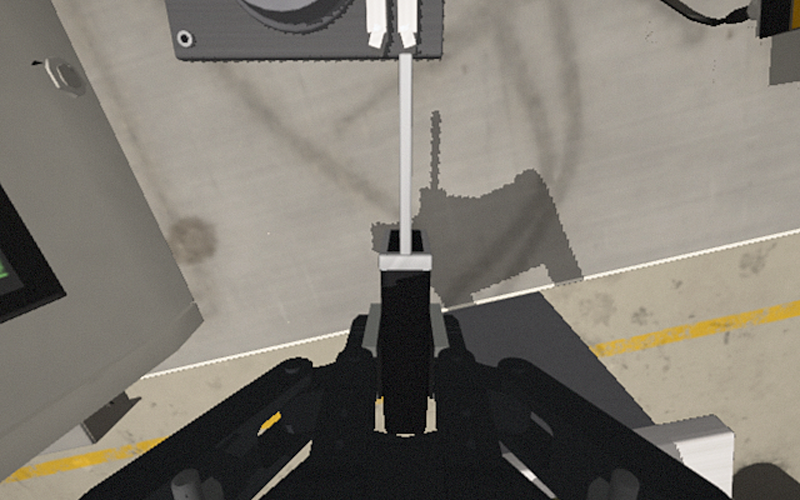

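View pics/w4c.png

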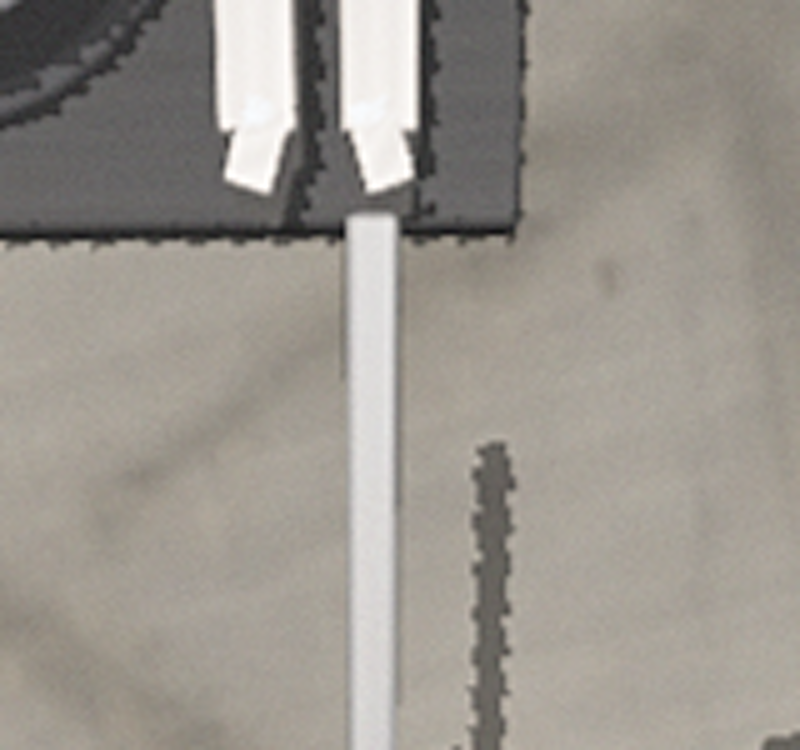

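```bash
python3 - <<'E'
from h import *
w=load('wrist')
T=lambda u,v,z: ray(w,250+u/5,v/5,z)
A=T(318,190,.036);B=T(318.3,5,.036);d=B-A;print('slot',A,B,np.linalg.norm(d),np.arctan2(d[1],d[0]))
print('outer widths', np.linalg.norm(T(217,60,.036)-T(417,60,.036)), 'slot w',np.linalg.norm(T(297,60,.036)-T(341.5,60,.036)),'mid outer',T(317,60,.036),'mid slot',T(319.2,60,.036))
print('plate front edge',T(20,235,.01),T(515,231,.01), 'right edge',T(522,10,.01))
z=.036+.1485
A=T(373,213,z);B=T(372,700,z);d=A-B;print('blade',A,np.linalg.norm(d),np.arctan2(d[1],d[0]))
s=env.sense(); R=Ro.from_euler('xyz',s['tcp_rot']).as_matrix(); print(s['eef_pos'],R.round(4).tolist(),np.arctan2(-R[1,2],-R[0,2]))
E
```

```text
slot [0.58558329 0.10795677 0.036     ] [0.61060098 0.10136999 0.036     ] 0.02587026191052181 -0.25744241748753066
outer widths 0.03198421524098935 slot w 0.0071165221361361684 mid outer [0.60339482 0.10346748 0.036     ] mid slot [0.60330993 0.10312605 0.036     ]
plate front edge [0.59724773 0.16180997 0.01      ] [0.57613943 0.07429071 0.01      ] right edge [0.60938931 0.06589037 0.01      ]
blade [0.55139074 0.10778913 0.1845    ] 0.03395926668623619 -0.2457195372847636
[0.45224327 0.133112   0.15619856] [[-0.0022, -0.242, -0.9703], [-0.0013, -0.9703, 0.242], [-1.0, 0.0018, 0.0018]] -0.24444241004195627
```

```bash
python3 -m inch '[20,-8,0,0, 45,-8,0,0, 70,-8,0,0, 95,-8,0,0, 115,-8,0,0, 132,-8,0,0, 142,-8,0,0, 146,-8,0,0]';  python3 - <<'E'
from h import *
f=grab('wrist'); crop(f,0,0,640,400,1.25,'w5')
t=grab('top'); crop(t,240,155,280,225,10,'t5')
s=env.sense(); R=Ro.from_euler('xyz',s['tcp_rot']).as_matrix(); print(s['eef_pos'],R.round(4).tolist(),np.arctan2(-R[1,2],-R[0,2]),f['position'])
E
```

```text
time: 8.45
eef_pos: [0.4537, 0.1406, 0.0095]
tcp_rot: [0.685, 1.567, -2.701]
wrist_force: [0.1, -0.3, -2.5]
gripper_width: 0.0173
[0.45389698 0.14068129 0.00999506] [[-0.0025, -0.2421, -0.9703], [-0.0013, -0.9703, 0.2421], [-1.0, 0.0019, 0.0021]] -0.24451780641079754 [0.53124149 0.12125701 0.15043031]
```

View pics/w5.png

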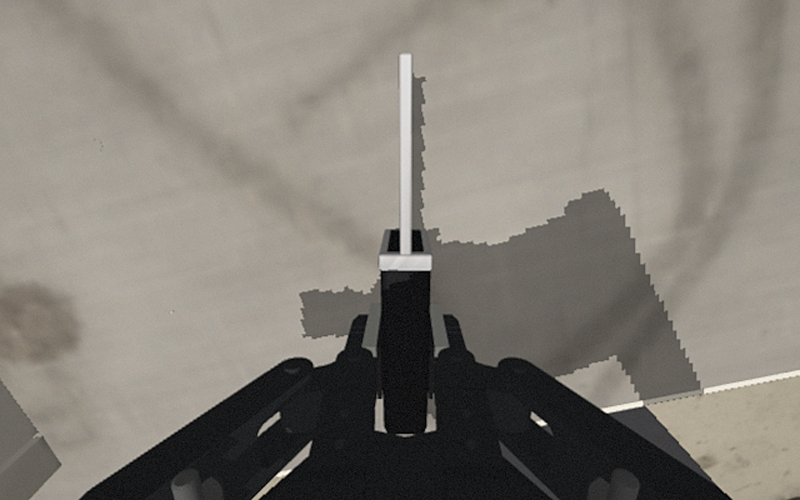

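View pics/t5.png

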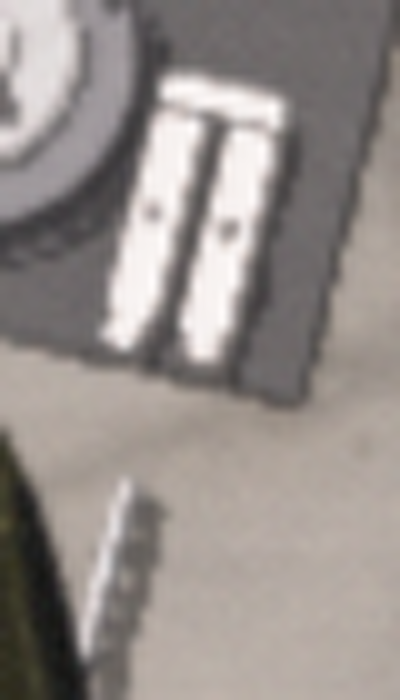

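The blade points straight at the slot: extended from the tip (128,482), it meets the mouth's middle at about (160,350). I'll insert it halfway first.

```bash
python3 -m inch '[1,0,-10,0, 1,0,-20,0, 1,0,-30,0, 1,0,-38,0, 1,0,-44,0, 1,0,-50,0, 1,0,-56,0, 1,0,-60,0]';  python3 - <<'E'
from h import *
f=grab('wrist'); crop(f,250,0,410,150,5,'w6')
t=grab('top'); crop(t,240,155,280,225,10,'t6')
s=env.sense(); R=Ro.from_euler('xyz',s['tcp_rot']).as_matrix(); print(s['eef_pos'],np.arctan2(-R[1,2],-R[0,2]),s['wrist_force'],s['ft_torque'])
E
```

```text
time: 9.55
eef_pos: [0.5125, 0.1261, 0.0088]
tcp_rot: [0.743, 1.568, -2.643]
wrist_force: [-0.6, 1.0, -2.2]
gripper_width: 0.0174
[0.51273032 0.1261335  0.00889976] -0.24461008784963362 [ 0.30071381  0.33993628 -1.30141253] [ 0.00153485 -0.04554798 -0.00511631]
```

View pics/w6.png

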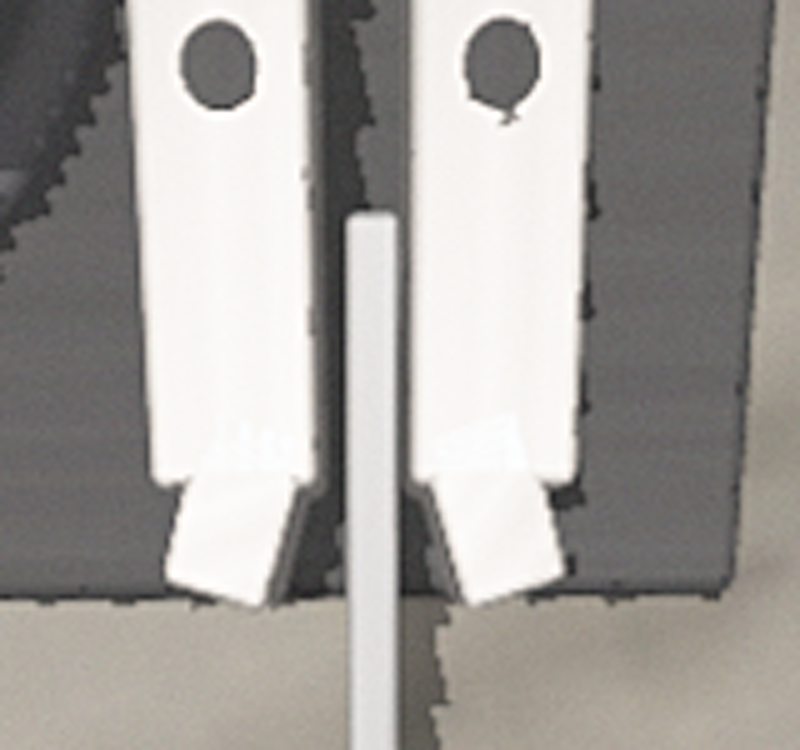

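View pics/t6.png

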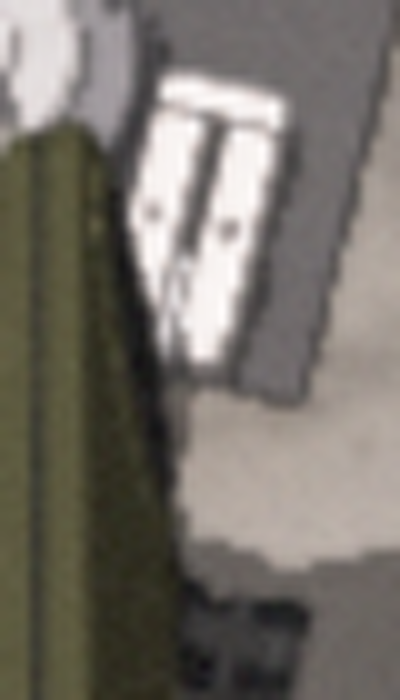

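```bash
python3 - <<'E'
from h import *
w=load('wrist')
T=lambda u,v,z: ray(w,250+u/5,v/5,z)
a=T(372,213,.0375);b=T(368,603,.036);print(a,b,np.linalg.norm(a-b))
E
python3 -m inch '[0,0,-4,-0.01, 0,0,-8,-0.01, 0,0,-12,-0.01, 0,0,-16,-0.01, 0.5,0,-20,-0.01, 0.5,0,-23,-0.01, 1,0,-25,-0.01, 1,0,-27,-0.01]';  python3 - <<'E'
from h import *
f=grab('wrist'); crop(f,250,50,410,250,4,'w7')
s=env.sense(); R=Ro.from_euler('xyz',s['tcp_rot']).as_matrix(); print(s['eef_pos'],np.arctan2(-R[1,2],-R[0,2]),s['wrist_force'],s['ft_torque'])
E
```

```text
[0.61170702 0.10088435 0.0375    ] [0.58594274 0.10760423 0.036     ] 0.02666842532444221
time: 10.65
eef_pos: [0.5389, 0.1195, 0.0077]
tcp_rot: [0.759, 1.568, -2.617]
wrist_force: [0.3, -0.9, -2.3]
gripper_width: 0.0168
[0.53935184 0.11951215 0.00784382] -0.23462480969607946 [ 0.87252158 -0.16643759 -1.89349354] [0.02249957 0.02744968 0.01066955]
```

View pics/w7.png

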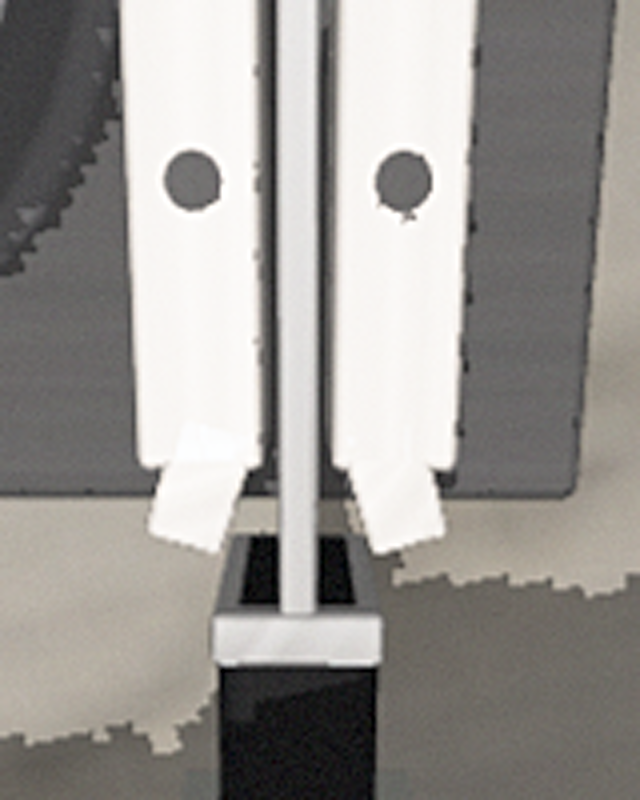

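```bash
python3 -m inch '[0,0,-1,0, 0,0,-2,0, 0,0,-3,0, 0,0,-4,0, 0,0,-5,0, 0,0,-6,0, 0,0,-7,0, 0,0,-7,0]';  python3 - <<'E'
from h import *
f=grab('wrist'); crop(f,250,50,410,250,4,'w8')
s=env.sense(); R=Ro.from_euler('xyz',s['tcp_rot']).as_matrix(); print(s['eef_pos'],np.arctan2(-R[1,2],-R[0,2]),s['wrist_force'],s['ft_torque'])
E
```

```text
time: 11.7
eef_pos: [0.5447, 0.1181, 0.0076]
tcp_rot: [0.492, 1.567, -2.885]
wrist_force: [-4.3, 2.4, 0.9]
gripper_width: 0.0171
[0.54472521 0.11807401 0.00765398] -0.23471936973941745 [-4.40289682  2.20287236  0.5941894 ] [0.33026547 0.61078959 0.04444204]
```

View pics/w8.png

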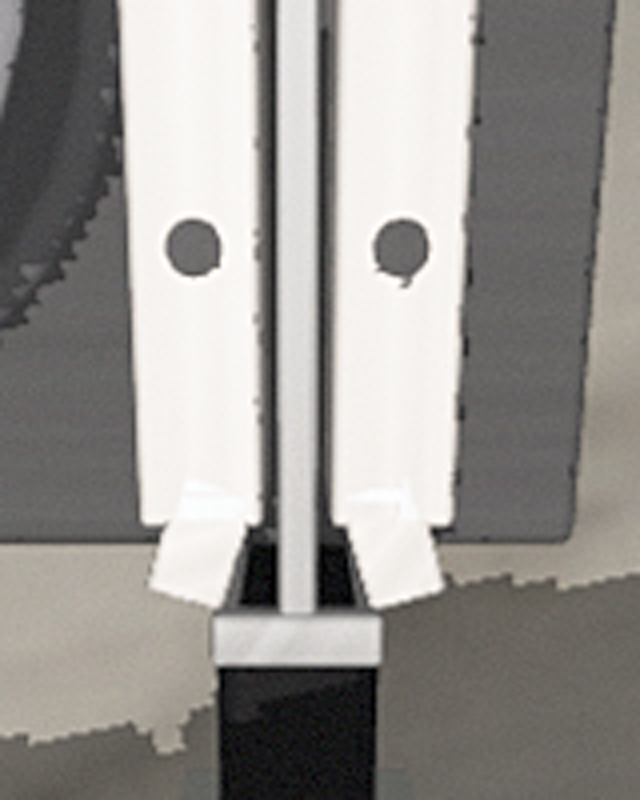

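```bash
python3 -m inch '[0.3,0,-1,0, 0.3,0,-2,0, 0.3,0,-3,0, 0.3,0,-3,0, 0.3,0,-2,0, 0.3,0,-1,0, 0.3,0,0,0, 0.3,0,0,0]'; python3 -m inch '[0,0,0,0, 0,0,0,0, 0,0,0,0, 0,0,0,0, 0,0,0,0, 0,0,0,0, 0,0,0,0, 0,0,0,0]' 60; python3 - <<'E'
from h import *
f=grab('wrist'); crop(f,0,0,640,400,1.25,'w9')
s=env.sense(); print(s['eef_pos'],s['wrist_force'],s['gripper_width'])
E
```

```text
time: 12.75
eef_pos: [0.5447, 0.1181, 0.0076]
tcp_rot: [0.519, 1.567, -2.857]
wrist_force: [-4.4, 2.0, 4.3]
gripper_width: 0.017
time: 13.75
eef_pos: [0.5447, 0.1181, 0.0076]
tcp_rot: [0.52, 1.567, -2.856]
wrist_force: [-0.3, -0.6, -0.1]
gripper_width: 0.06
[0.54468672 0.1181071  0.00758918] [ 0.01869355 -0.35139819  0.35071935] 0.059700234125272394
```

View pics/w9.png

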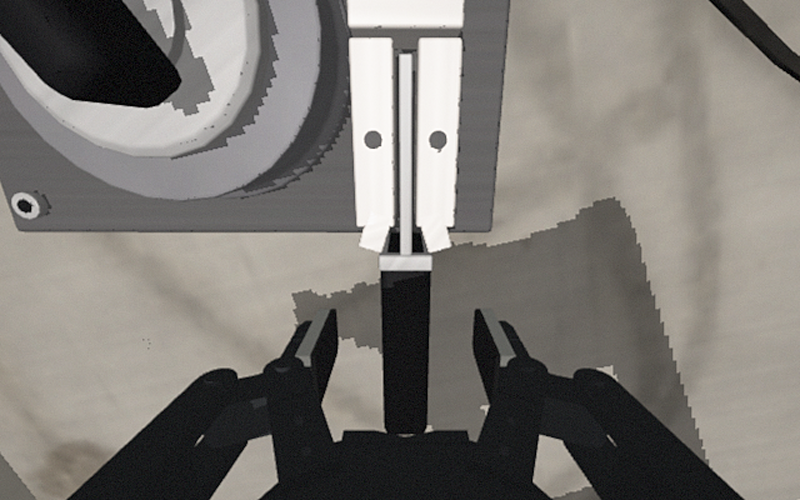

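The blade is seated with the handle's front end touching the lips, and the fingers are clear on both sides. Next I lift off and turn the tool for the knob.

```bash
python3 -m inch '[-30,0,0,0, -60,0,0,0, -90,0,0,0, -120,0,0,-0.18, -140,0,0,-0.36, -150,0,0,-0.54, -150,0,0,-0.72, -150,0,0,-0.9]'; python3 -m inch '[0,0,0,-0.18, 0,0,0,-0.36, 0,0,0,-0.54, 0,0,0,-0.72, 0,0,0,-0.9, 0,0,0,-1.08, 0,0,0,-1.26, 0,0,0,-1.44]'; python3 - <<'E'
from h import *
s=env.sense(); R=Ro.from_euler('xyz',s['tcp_rot']).as_matrix(); print(s['eef_pos'],s['qpos'],R.round(4).tolist(),np.arctan2(R[1,1],R[0,1]))
yaw=np.arctan2(R[1,1],R[0,1])
d=R.T@(np.array([.6647,.1591,.18])-s['eef_pos']); print(d*1000,'turn',yaw-1.934+ (2*np.pi if yaw-1.934>0 else 0))
t=grab('top'); crop(t,200,130,280,210,8,'t9')
E
```

```text
time: 14.8
eef_pos: [0.5452, 0.1183, 0.1579]
tcp_rot: [-0.376, 1.567, -2.847]
wrist_force: [0.0, 0.6, 0.1]
gripper_width: 0.0598
time: 15.8
eef_pos: [0.5449, 0.1182, 0.1578]
tcp_rot: [-1.829, 1.567, -2.853]
wrist_force: [-0.2, -0.1, -0.1]
gripper_width: 0.0599
[0.5449391  0.11822808 0.1577875 ] [ 1.38291333e-01  3.50893314e-01  1.64210616e+00 -6.51600161e-04
  1.15253215e+00 -4.07951094e-01] [[-0.0038, 0.8543, 0.5197], [-0.0011, 0.5197, -0.8543], [-1.0, -0.0039, -0.001]] 0.5465102217048038
[-22.71600579 123.47196478  27.29906492] turn -1.3874897782951963
```

View pics/t9.png

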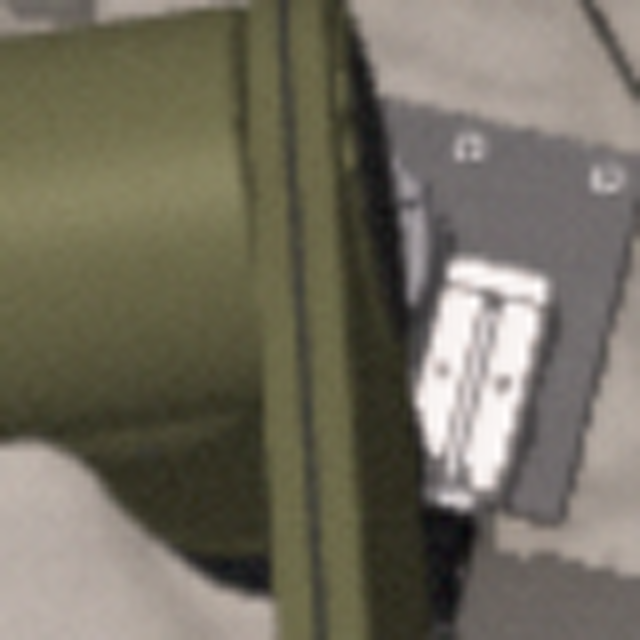

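```bash
python3 -m inch '[-6,18,4,-0.18, -12,36,8,-0.36, -18,54,12,-0.54, -20,72,16,-0.72, -20,90,20,-0.9, -20,106,24,-1.08, -20,118,26,-1.25, -20,123,27,-1.39]'; python3 - <<'E'
from h import *
f=grab('wrist'); crop(f,0,0,640,400,1.25,'w10')
s=env.sense(); R=Ro.from_euler('xyz',s['tcp_rot']).as_matrix(); print(s['eef_pos'],s['qpos'],R.round(4).tolist(),np.arctan2(R[1,1],R[0,1]))
E
```

```text
time: 16.85
eef_pos: [0.6645, 0.16, 0.1769]
tcp_rot: [3.048, 1.567, -2.862]
wrist_force: [0.3, -0.5, 0.3]
gripper_width: 0.0601
[0.66488736 0.16012149 0.17690676] [ 1.74778845e-01  4.98316764e-01  1.33072888e+00 -3.77103112e-04
  1.31601772e+00 -1.77305988e+00] [[-0.0034, -0.3683, 0.9297], [-0.001, 0.9297, 0.3683], [-1.0, 0.0003, -0.0035]] 1.9479338057516684
```

View pics/w10.png

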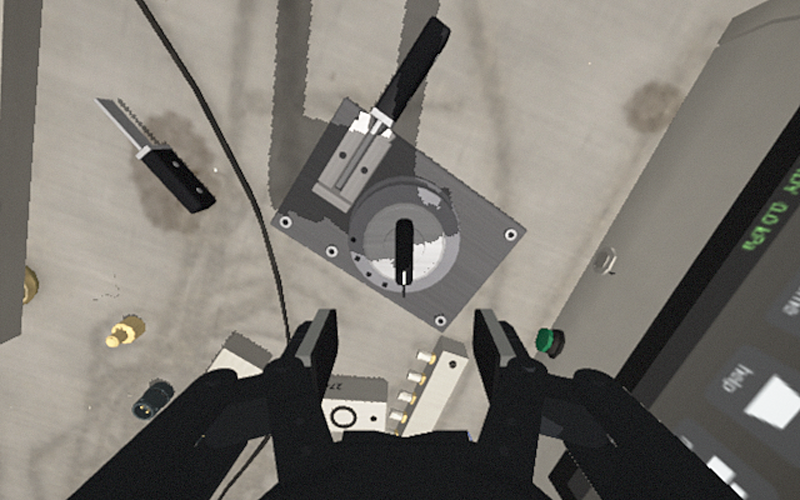

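```bash
python3 - <<'E'
from h import *
f=load('wrist'); crop(f,270,130,380,260,6,'w10c')
E
```

```text
(no output)
```

View pics/w10c.png

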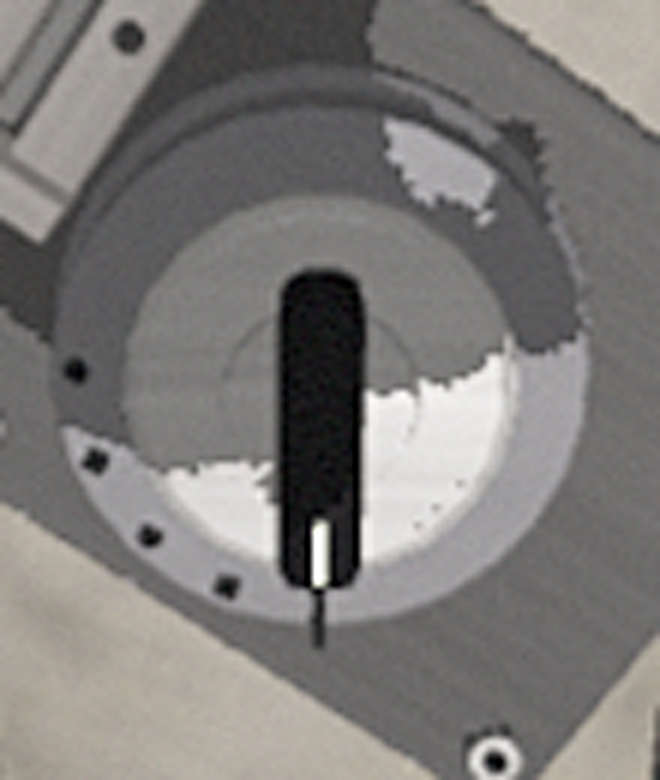

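```bash
python3 - <<'E'
from h import *
f=load('wrist')
T=lambda u,v,z: ray(f,270+u/6,130+v/6,z)
print('dial c',(T(320,196,.056)+T(320,570,.056))/2,(T(125,385,.056)+T(515,385,.056))/2, np.linalg.norm(T(125,385,.056)-T(515,385,.056)))
a,b=T(320,588,.085),T(321,300,.085);print(a,b,np.linalg.norm(a-b),T(321,272,.085),np.linalg.norm(a-T(321,272,.085)),np.arctan2(*(a-b)[[1,0]]))
print('white line far end',a, 'bar w',np.linalg.norm(T(282,500,.085)-T(362,500,.085)))
print('housing', (T(50,400,.044)+T(588,400,.044))/2)
s=env.sense(); R=Ro.from_euler('xyz',s['tcp_rot']).as_matrix();print(s['eef_pos'],np.arctan2(R[1,2],R[0,2]))
for p in [(0.6647,.1591,.07),tuple((a+T(321,272,.085))/2)]: print(R.T@(np.array(p)-s['eef_pos'])*1000)
E
```

```text
dial c [0.66301551 0.15864697 0.056     ] [0.66229348 0.15836753 0.056     ] 0.06312811709090835
[0.68388921 0.1668463  0.085     ] [0.64269357 0.1508879  0.085     ] 0.044178632342705575 [0.63892706 0.14941413 0.085     ] 0.04822318083795647 0.36958063117417056
white line far end [0.68388921 0.1668463  0.085     ] bar w 0.011773329485991838
housing [0.66808004 0.1604362  0.044     ]
[0.66488736 0.16012149 0.17690676] 0.3771386600579228
[106.90771649  -0.91705473  -0.1790561 ]
[91.91978369 -0.60131943 -3.64878478]
```

```bash
python3 -m inch '[20,-1,-1,0, 40,-1,-1,0, 60,-1,-1,0, 80,-1,-1,0, 95,-1,-1,0, 105,-1,-1,0, 112,-1,-1,0, 114,-1,-1,0]'; python3 -m inch '[0,0,0,0, 0,0,0,0, 0,0,0,0, 0,0,0,0, 0,0,0,0, 0,0,0,0, 0,0,0,0, 0,0,0,0]' 0 80; python3 - <<'E'
from h import *
f=grab('wrist'); crop(f,0,0,640,400,1.25,'w11')
s=env.sense(); R=Ro.from_euler('xyz',s['tcp_rot']).as_matrix(); print(s['eef_pos'],np.arctan2(R[1,2],R[0,2]),s['wrist_force'],s['ft_torque'])
E
```

```text
time: 17.9
eef_pos: [0.6639, 0.1587, 0.0627]
tcp_rot: [3.037, 1.567, -2.869]
wrist_force: [-0.0, -0.4, 0.2]
gripper_width: 0.0599
time: 18.9
eef_pos: [0.6642, 0.159, 0.0635]
tcp_rot: [2.948, 1.568, -2.958]
wrist_force: [-1.7, 2.2, 5.4]
gripper_width: 0.0114
[0.66421647 0.15900482 0.06350774] 0.3765990150803242 [-1.82200544  0.29290139  4.86763726] [ 0.07854782  0.21593662 -0.09199969]
```

View pics/w11.png

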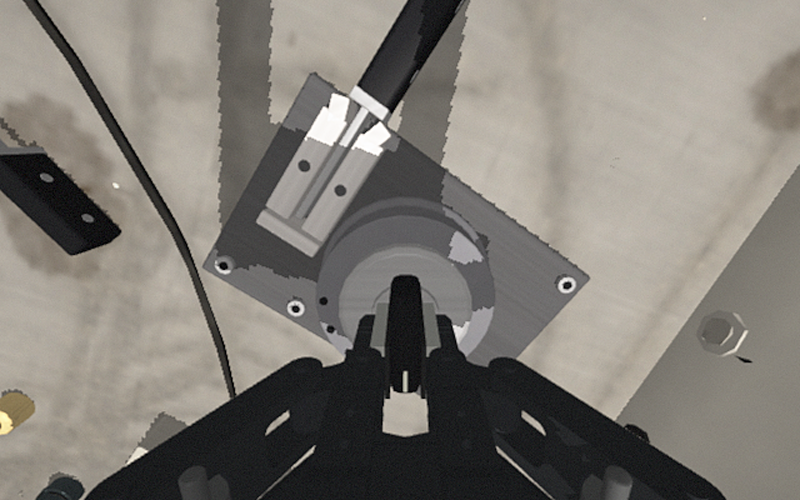

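Bar gripped and aligned, with the blade still seated. Now I turn it clockwise.

```bash
python3 -m inch '[0,0,0,0.08, 0,0,0,0.16, 0,0,0,0.24, 0,0,0,0.32, 0,0,0,0.4, 0,0,0,0.47, 0,0,0,0.54, 0,0,0,0.6]'; python3 - <<'E'
from h import *
f=grab('wrist'); crop(f,0,0,640,400,1.25,'w12')
s=env.sense(); R=Ro.from_euler('xyz',s['tcp_rot']).as_matrix(); print(s['eef_pos'],np.arctan2(R[1,2],R[0,2]),s['wrist_force'],s['ft_torque'],s['gripper_width'])
E
```

```text
time: 19.95
eef_pos: [0.6642, 0.1594, 0.0635]
tcp_rot: [-2.916, 1.568, -3.141]
wrist_force: [-0.3, 0.6, 1.7]
gripper_width: 0.0112
[0.66413382 0.15940804 0.06352633] -0.22687905400573147 [-1.04105753  2.77200809  2.82505873] [ 0.26353907  0.06384155 -0.04177669] 0.010916590853496978
```

View pics/w12.png

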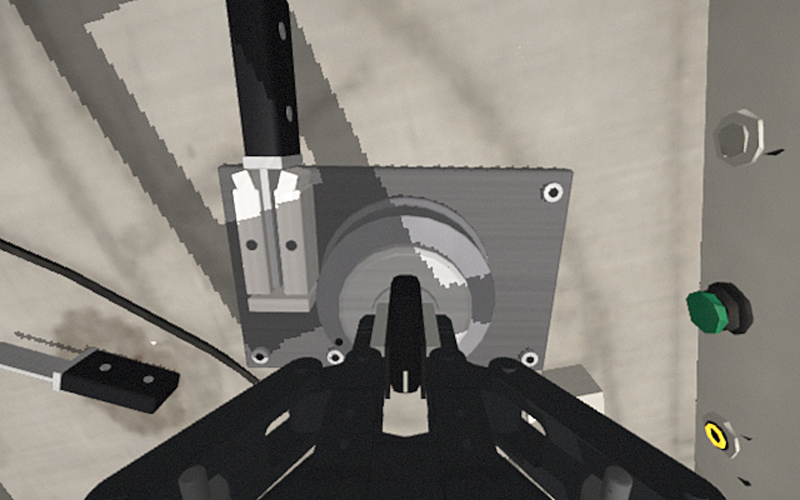

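```bash
python3 -m inch '[0,0,0,0.08, 0,0,0,0.16, 0,0,0,0.24, 0,0,0,0.32, 0,0,0,0.4, 0,0,0,0.48, 0,0,0,0.55, 0,0,0,0.6]'; python3 -m inch '[0,0,0,0.01, 0,0,0,0.01, 0,0,0,0.01, 0,0,0,0.01, 0,0,0,0.01, 0,0,0,0.01, 0,0,0,0.01, 0,0,0,0.01]'; python3 - <<'E'
from h import *
f=grab('wrist'); crop(f,0,0,640,400,1.25,'w13')
f=grab('side'); crop(f,330,190,450,290,6,'s13')
s=env.sense(); R=Ro.from_euler('xyz',s['tcp_rot']).as_matrix(); print(s['eef_pos'],np.arctan2(R[1,2],R[0,2]),s['wrist_force'],s['ft_torque'],s['gripper_width'])
E
```

```text
time: 21.0
eef_pos: [0.6644, 0.1597, 0.0635]
tcp_rot: [-2.591, 1.569, 2.864]
wrist_force: [-1.2, 1.2, 1.2]
gripper_width: 0.0109
time: 22.0
eef_pos: [0.6644, 0.1598, 0.0635]
tcp_rot: [-2.59, 1.569, 2.856]
wrist_force: [-0.8, 1.8, 2.5]
gripper_width: 0.0116
[0.66434327 0.15975581 0.06351406] -0.8378923449906501 [-0.56077512  1.25254487  2.74988803] [0.1835813  0.04133304 0.05206409] 0.011444195644025101
```

View pics/w13.png

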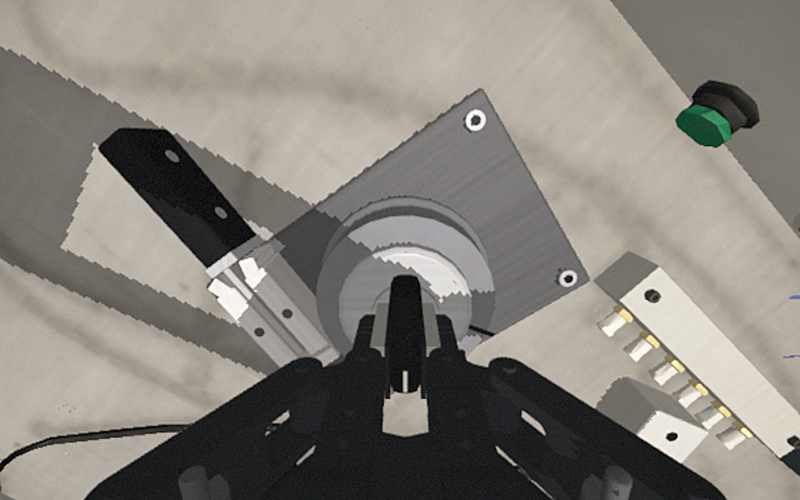

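View pics/s13.png

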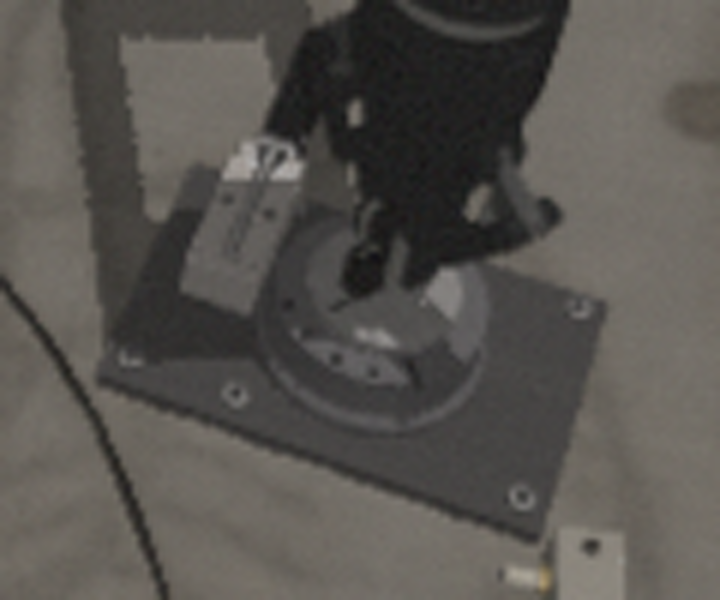

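The side view shows the dial's line at (345,303), pointing at the third dot (303,330). The home line is at (415,370), and dots one, two and four are at (374,372), (336,358) and (288,303). Measured bar yaw is -0.838 against -0.837 expected. In the wrist view the blade handle is still against the block. I'll do one last bystander check and then hand in.

```bash
python3 - <<'E'
from h import *
t=grab('top'); f=t['frame']; 
hsv=cv2.cvtColor(f,cv2.COLOR_RGB2HSV)
for n,(u,v) in {'tape':(391,254),'tin':(437,245)}.items():
    m=cv2.inRange(hsv,(90,90,40),(130,255,255)); m[:, :u-25]=0; m[:,u+25:]=0; m[:v-22]=0; m[v+22:]=0
    print(n,np.argwhere(m).mean(0)[::-1],m.sum()//255)
s=env.sense();print(s['time'],s['gripper_width'])
env.close_job()
E
```

```text
tape [390.36046512 253.39534884] 258
tin [437.49145299 245.32051282] 234
22.15 0.010597656625118032
the job is handed in; nothing more can be done
```

The stop blade is seated in the holder slot and released. The dial is turned to the third click stop with the gripper still holding the bar knob, and I handed the job in at about 22 s; no verdict was reported.

- **Blade:** I took the 80 mm-handle one; the lookalike's handle measured 56 mm. I slid it in until the handle stopped against the block, with about 5 N measured, and opened the fingers. Later views show it still seated.
- **Dial:** I gripped the bar knob at 80 N and turned it clockwise. The dial's line points at the third dot, and the tool's yaw is -0.838 rad against -0.837 expected. The finger opening reads about 11 mm on the 13 mm bar. I could not read the joint value or the finger contact force directly.
- **Bystanders:** the tape roll and tin are within a pixel of where I first saw them, and nothing touched them.
- **Disagreement:** the first estimate of the slot's position, from the plate corners in the top view, was about 6 to 8 mm off the wrist-camera one. I used the wrist-camera estimate and a second top view agreed. The blade then entered within 1 mm of the slot's centre.

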